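# Draw the masking bung out of a mannequin ankle

## Robot

A 6-joint arm with a two-finger parallel gripper is mounted at the origin on the work surface. World frame = base frame: x ahead of the robot, y to its left, z up, the work surface at z = 0. Lengths are in m, angles in rad, forces in N, time in s.
With the tool pointing down it reaches from about 0.35 to 0.775 m from the base axis. Payload 5.5 kg.
Tool frame: the origin (TCP) lies midway between the tips of the shut fingers; the grasp point (between the pads) lies 19 mm behind it; z points along the fingers, y is the line along which they close (so a half turn about z gives the same grasp; the last joint's range is limited). The gripper opens to 85 mm and grips with 20 to 120 N. Pads are 22 mm wide; open, the fingers measure 114 mm over their backs; the gripper's body (76 mm by 85 mm) begins 54 mm behind the grasp point. The pads swing forward as they close: fully open they stand 13 mm farther back than shut.
Start: joints at [1.126, 0.313, 0.046, 1.304, 0, 1.431], TCP at [0.173, 0.549, 0.231] pointing down, gripper open.
Joint ranges: [-2.76, 2.76], [-0.86, 1.69], [-1.03, 1.26], [-2.2, 2.34], [-1.47, 1.5], [-3.14, 3.14]. Speed limits (rad/s): [2.57, 2.57, 3.14, 3.14, 3.14, 3.14].

## Interface

Orientations are given as a unit quaternion [w, x, y, z].
In Python, from workcell import telemetry, imaging, env gives the robot as it stands. The module is installed in compiled form; this text tells all that it offers.
- The arm moves only by the tool step_arm, never from a script. Its argument "moves" is a list of rows, each a list of 3 entries, a list of its own where there are three numbers: the shift along the tool's x, y, z in mm, then the turn, a rotation vector about the tool's x, y, z in rad, then the finger opening in mm, from 0 to 85.4. A call has 1 to 8 rows; each row is the pose to reach, as a shift and turn from the pose commanded when the call began, along the tool's axes at that moment; what a row does not reach only later rows make up. A row lasts 1/12 s, in which the tool goes at most 41.7 mm and 7.16 degrees, less where a joint would pass 70% of its speed; a pose out of reach is approached as far as the arm can. A call with a gripper value outside its range is refused whole. The fingers move at their own pace and stop on an object; "grip_force" is the grip in N (left out, the last holds). Time passes only in rows, so rows that repeat a pose let the fingers close. It gives the time, the measured TCP pose, the force, the opening and the grip force at its end, in the units of the state.
- telemetry.get_state(): the state, without advancing time (a new reading comes with each control period).
- imaging.read_camera(name): name is "scene" or "top" or "wrist"; returns the picture (480x640x3 uint8, red, green, blue); there is no depth.
- imaging.camera_params(name): a dict with "camera_matrix" (3x3 intrinsics, pixels), "D" ([k1, k2, p1, p2, k3] as OpenCV has them; the pictures are not rectified), "pose" (4x4, takes a point from camera to world coordinates). Camera axes: x right, y up, looking along -z (the intrinsics and any distortion apply to the point x, -y, -z); pixel columns grow to the right and rows downward; lengths in m; the calibration is good to about 2 mm. A picture is of the moment at which its call begins: read the wrist's pose just before it. camera_params takes no time and is no camera call; for the wrist camera it gives the pose at the moment of the call.
- env.hand_in(): hands the job in; it is judged then, once.
The state is a dict: "clock": time; "joint_pos": joint angles; "qvel": joint speeds; "tau": joint torques, N m; "tcp_pos": TCP position; "orientation": TCP orientation; "wrist_force": force on the tool from outside, world axes, zero at the start; "ft_torque": the same for the moment, N m; "finger_gap": finger opening in m; "grip_force": force on a finger pad.
Only numpy, scipy, OpenCV 4.12 (cv2) and the standard library are available. Lean on these libraries where they do the work, as an engineer would, in place of code of your own. Each camera call takes 0.05 s, during which the arm holds its last target. There are 200 camera calls.

## Task

The foot has been refinished and its leg can go back on: with the hook from the tool stand, feel for the wire bail of the bung that masks the ankle socket, ease the bung up out of the bore and set it down in the steel tray, off the hook. Then stand the hook back upright in its hole in the stand. Work gently, forcing neither the bung nor the foot, keep the fingers off the bung, do not let it drop, and leave the filler tin, the sanding block and the loose hand where they are.

Things in the scene. Friction and masses are not known exactly. Their poses are not given: they have to be found in the camera images.
- foot: Skin-coloured mannequin foot on a steel base plate, fixed. Origin at table level under the axis of the vertical bore in the ankle, z up, toes to -x. Foot 245 mm long (x from -188 to +57), 90 mm wide; base plate 270 x 150 x 8 mm (x from -195 to +75). Ankle 70 to 83 mm across, top at z = 150 mm; the instep falls away from it towards the toes.
- bore_mouth (a point): Centre of the open top of the ankle's socket bore, on its axis, 150 mm above the table. The bore is 40 mm in diameter, steel lined, with a flat floor 100 mm below this mouth.
- bung: Turned aluminium bung standing on the bore floor, 34 mm in diameter, 22 mm high, 110 to 150 g. Origin at the centre of its underside, z up. Four sprung shoes round it (11 mm above the underside, 45 mm across when free) rub on the bore wall: it takes about 8 to 12 N to draw it up steadily to the mouth, less at a creep. The wire bail on top hinges about its y axis.
- hook: The hook tool, 193 mm long, 150 g, standing in the stand. Origin on the shank's axis at the underside of the round steel collar that rests on the stand, z up along the handle. Wooden handle from z = 6 to 86 mm, 20 mm thick along x (the faces to grip), 24 mm along y. Collar 46 mm across, 6 mm thick; steel cone below it, 32 mm across at z = 0, 12 mm at z = -18 mm.
- hook_end (a point): Lowest point of the hook's shank, on its axis, 107 mm below the tool's origin. Here the 5 mm round rod turns to the tool's +x and up again, a J: the upturned tip's centre is 11.5 mm from the shank's centre, with a 6.5 mm gap between them; the lower limb's top is 5 mm and the tip's top 12.5 mm above this point.
- stand: Wooden tool stand, fixed, 70 x 144 mm (x, y) and 125 mm high. Origin at table level under its middle. In its middle a 36 mm round hole, through a 15 mm board, in which the hook stands with the collar on the board and the cone in the hole. At y = -55 and +55 mm two shorter tools rise 45 mm above it, fixed.
- stand_hole (a point): Centre of the hook's hole at the stand's top face, 125 mm above the table: the hook's origin is here when it is home.
- tray: Open steel tray, fixed, 140 x 110 mm (x, y), 28 mm high, walls and floor 3 mm thick. Origin at the centre of its underside.
- tin: Closed filler tin, 70 mm in diameter, 75 mm high; a bystander. Origin at the centre of its underside.
- sander: Cork sanding block 100 x 62 x 32 mm, a bystander. Origin at the centre of its underside.
- palm: Loose mannequin hand lying palm down, about 190 mm long (x from the wrist to the fingertips), 45 mm high; a bystander. Origin under the wrist.
- bail_hinge (a point): Point on the hinge line of the bail, 25 mm above the bung's underside, on the bung's axis; the line runs along the bung's y. The bail is an arch of 4 mm wire: legs at y = -9.5 and +9.5 mm (15 mm clear between), crossbar along y, its centre 18 mm from the hinge line. It hinges freely up to stops 0.5 rad either side of upright.
- bail_foot (a point): The bung's top centre, 22 mm above its underside. The bail lies flopped over to a stop, to the bung's +x or -x side: which one is not measured, it must be felt or seen. Then the crossbar's centre is about 8.6 mm off the axis and 19 mm above this point; pulled upright, its lower edge is 19 mm above it.

How it is judged:
On the way, in this order (a step that is already met when the one before it is completed fails the run):
1. the bung has been drawn right out of the bore, hanging on the hook (z of bung in the frame of foot above 0.152 m and contact force between hook and bung above 0.3 N), for 0.2 s.
2. the bung is down in the tray, off the hook (x of bung in the frame of tray between -0.065 and 0.065 m and y of bung in the frame of tray between -0.05 and 0.05 m and z of bung in the frame of tray below 0.032 m and contact force between hook and bung below 0.05 N), for 0.2 s.
At the end, for the whole second after the job is handed in: the bung lies or stands inside the tray on its floor, at rest and off the hook; the hook stands upright in its hole, its collar on the board (origin within 6 mm of the hole's centre, within 0.1 rad of upright), at rest and let go (x of bung in the frame of tray between -0.065 and 0.065 m and y of bung in the frame of tray between -0.05 and 0.05 m and z of bung in the frame of tray below 0.032 m and linear speed of each of bung, hook below 0.02 m/s and distance between hook and stand_hole below 0.006 m and angle between hook's own z axis and vertical below 0.1 rad); the robot touches nothing.
It fails at once if the fingers touch the bung or its bail (contact force between the fingers and bung above 0.5 N).
It fails at once if the hook bears on the bung or bail, down or up, with more than 25 N (contact force between hook and bung above 25 N).
It fails at once if the hook bears on the foot with more than 25 N (contact force between hook and foot above 25 N).
It fails at once if the bung falls freely (faster than 0.7 m/s, off the hook) (linear speed of bung above 0.7 m/s and contact force between hook and bung below 0.01 N).
It fails at once if the tin, the sanding block or the loose hand is moved by more than 15 mm (distance of any of tin, sander, palm from where it was at the start of the episode above 0.015 m).
It also fails if it takes over 72 s, if anything falls off the work surface, if the arm or the gripper's body presses on something with over 40 N, if the wrist force passes 120 N, or if a joint passes its speed limit or range.

## Working session

There is one attempt and no reset: what is moved stays moved. The work goes in short steps, Python scripts to look and compute and a tool call to move; the robot and the scene stay as the last step left them, time stands still between calls to the robot, and variables do not carry over. Pictures are saved under pics/ and viewed, at most 10 in all, crops included, and the job is handed in when it is done.

Besides the shell and the picture viewer there is one more tool, called after "Emit:" as name(argument=value, ...) on one line, values as JSON. step_arm: Moves the arm, as the interface text tells. Its arguments: {"type":"object","properties":{"moves":{"type":"array"},"grip_force":{"type":"number"}},"required":["moves"]}

```bash
mkdir -p pics; python3 - <<'E'
from workcell import telemetry, imaging, env
import cv2,numpy as np
np.set_printoptions(precision=4,suppress=True)
print(telemetry.get_state())
for n in ["scene","top","wrist"]:
    p=imaging.camera_params(n); print(n,p["camera_matrix"],p["D"],p["pose"])
    cv2.imwrite(f"pics/{n}0.png",imaging.read_camera(n)[:,:,::-1])
E
```

```text
{'clock': 0.0, 'joint_pos': array([ 1.1264,  0.314 ,  0.045 ,  1.3036, -0.    ,  1.4312]), 'qvel': array([ 0.0011,  0.0016, -0.0008, -0.0001, -0.0001, -0.0001]), 'tau': array([  0.0009, -48.0623,  29.8535,   0.0194,  -0.0001,   0.    ]), 'tcp_pos': array([0.1723, 0.548 , 0.2304]), 'orientation': array([-0.0003,  0.1518,  0.9884, -0.0009]), 'wrist_force': array([-0.3596,  0.9853, -0.0799]), 'ft_torque': array([-0.0204, -0.0033,  0.0096]), 'grip_force': 0.0, 'finger_gap': 0.08565203135104298}
scene [[476.5904   0.     323.8543]
 [  0.     476.5904 245.4719]
 [  0.       0.       1.    ]] [-0.0964  0.      0.      0.      0.    ] [[-0.6923 -0.5191  0.5013  0.9613]
 [ 0.7215 -0.4865  0.4927  0.3309]
 [-0.0119  0.7028  0.7113  0.6729]
 [ 0.      0.      0.      1.    ]]
top [[556.5966   0.     316.3776]
 [  0.     556.5966 240.1499]
 [  0.       0.       1.    ]] [-0.0158  0.      0.      0.      0.    ] [[-0.0247  0.9984 -0.05    0.4981]
 [-0.9992 -0.023   0.0334 -0.0472]
 [ 0.0322  0.0508  0.9982  1.0377]
 [ 0.      0.      0.      1.    ]]
wrist [[378.9139   0.     318.115 ]
 [  0.     378.9139 244.5329]
 [  0.       0.       1.    ]] [0.023 0.    0.    0.    0.   ] [[ 0.2987 -0.9208 -0.2508  0.1081]
 [ 0.9543  0.2875  0.0812  0.5676]
 [-0.0027 -0.2637  0.9646  0.3726]
 [ 0.      0.      0.      1.    ]]
```

View pics/top0.png

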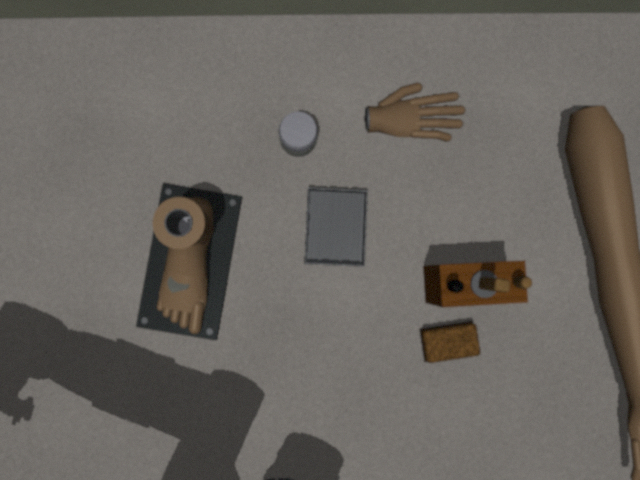

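View pics/scene0.png

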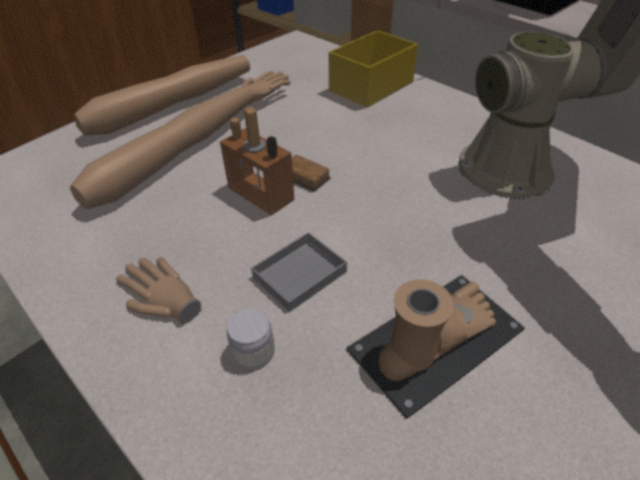

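The top view shows the foot bore at (181,223), the tray at (336,226), the stand with the hook's collar at (484,284), the sander at (450,342), the tin at (298,130) and the palm at (400,118). The scene view confirms this, with the handle between two short tools.

```bash
cat > h.py <<'E'
from workcell import telemetry, imaging, env
import cv2,numpy as np
from scipy.spatial.transform import Rotation as R
np.set_printoptions(precision=4,suppress=True)
def rays(cam,px,P=None):
    P=P or imaging.camera_params(cam)
    u=cv2.undistortPoints(np.array(px,float).reshape(-1,1,2),P["camera_matrix"],P["D"]).reshape(-1,2)
    d=np.c_[u[:,0],-u[:,1],-np.ones(len(u))]@P["pose"][:3,:3].T
    return P["pose"][:3,3],d/np.linalg.norm(d,axis=1)[:,None]
def onz(cam,px,z,P=None):
    o,d=rays(cam,px,P); return o+d*((z-o[2])/d[:,2])[:,None]
def proj(cam,X,P=None):
    P=P or imaging.camera_params(cam)
    c=(np.atleast_2d(X)-P["pose"][:3,3])@P["pose"][:3,:3]
    return cv2.projectPoints(c*[1,-1,-1],np.zeros(3),np.zeros(3),P["camera_matrix"],P["D"])[0].reshape(-1,2)
def tri(c1,p1,c2,p2,P1=None,P2=None):
    o1,d1=rays(c1,p1,P1);o2,d2=rays(c2,p2,P2);d1=d1[0];d2=d2[0]
    t=np.linalg.lstsq(np.c_[d1,-d2],o2-o1,rcond=None)[0]
    a=o1+t[0]*d1;b=o2+t[1]*d2
    return (a+b)/2,np.linalg.norm(a-b)
def tcpR():
    s=telemetry.get_state(); q=s["orientation"]; return s["tcp_pos"],R.from_quat(q[[1,2,3,0]])
E
python3 - <<'E'
from h import *
a=cv2.imread("pics/top0.png");b=cv2.imread("pics/scene0.png")
def show(im,x,y,w,h,k): return cv2.resize(im[y:y+h,x:x+w],None,fx=k,fy=k,interpolation=cv2.INTER_CUBIC)
c=np.vstack([np.hstack([show(a,410,240,133,100,3),show(b,210,100,133,100,3)]),np.hstack([show(a,130,170,133,100,3),show(b,340,250,133,100,3)])])
cv2.imwrite("pics/c1.png",c)
hsv=cv2.cvtColor(a,cv2.COLOR_BGR2HSV)
# tray: contour at z .028 rim ; 
print("tray",onz("top",[[308,187],[367,187],[364,264],[305,263]],0.028))
print("plate screws",onz("top",[[168,191],[232,202],[209,331],[144,321]],0.008))
print("bore",onz("top",[[180,222]],0.15), "scene",onz("scene",[[423,302]],.15))
print("hook",onz("top",[[484,284]],0.131),"scene",onz("scene",[[257,146]],.131))
m=((hsv[:,:,0]<14)&(hsv[:,:,1]>150)).astype(np.uint8)
n,l,st,ce=cv2.connectedComponentsWithStats(m)
for i in range(1,n):
    if st[i,4]>200: print(st[i],ce[i],cv2.minAreaRect(np.argwhere(l==i)[:,::-1].astype(np.float32)))
E
```

```text
tray [[ 0.6461 -0.068   0.028 ]
 [ 0.644  -0.1761  0.028 ]
 [ 0.5032 -0.1665  0.028 ]
 [ 0.5077 -0.0593  0.028 ]]
plate screws [[0.6469 0.1904 0.008 ]
 [0.624  0.0729 0.008 ]
 [0.3879 0.1189 0.008 ]
 [0.4092 0.2367 0.008 ]]
bore [[0.5764 0.1392 0.15  ]] scene [[0.5783 0.1448 0.15  ]]
hook [[ 0.465  -0.3513  0.131 ]] scene [[ 0.467  -0.3409  0.131 ]]
```

View pics/c1.png

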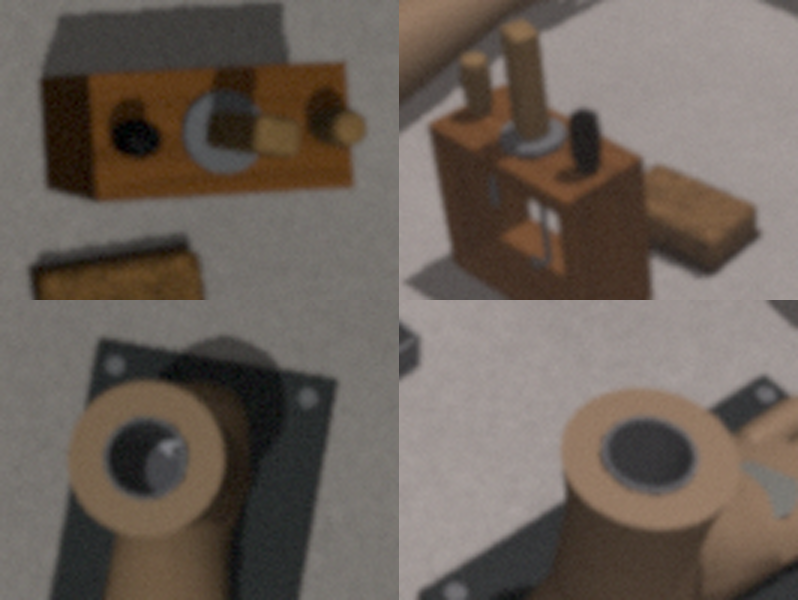

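View pics/wrist0.png

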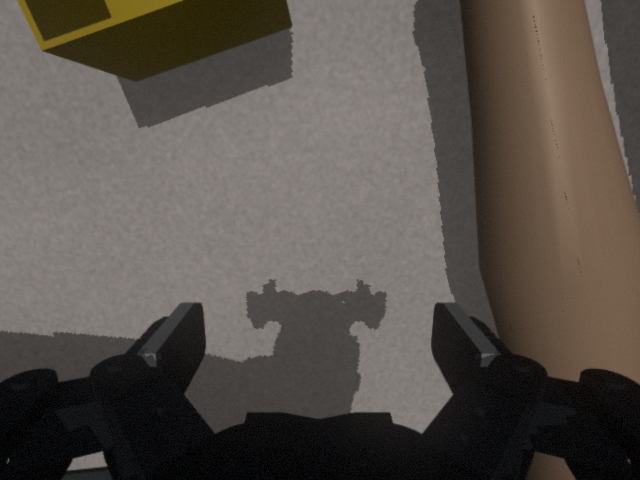

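The top crop shows the handle tilting out radially from the collar, and a light glint in the bore where the bail is. The wrist view shows only table, arm prop and fingers. I'll bring the wrist camera above the bore.

Emit:
step_arm(moves=[[[-288, -133, 15], [0, 0, 0], 85], [[-288, -133, 15], [0, 0, 0], 85], [[-288, -133, 15], [0, 0, 0], 85], [[-288, -133, 15], [0, 0, 0], 85], [[-288, -133, 15], [0, 0, 0], 85], [[-288, -133, 15], [0, 0, 0], 85], [[-288, -133, 15], [0, 0, 0], 85], [[-288, -133, 15], [0, 0, 0], 85]])

```text
clock: 0.82
tcp_pos: [0.4096, 0.3325, 0.2159]
orientation: [0.0, 0.153, 0.988, -0.0]
wrist_force: [-0.1, 0.6, 0.0]
finger_gap: 0.0853
grip_force: 0.0
```

Emit:
step_arm(moves=[[[-288, -133, 15], [0, 0, 0], 85], [[-288, -133, 15], [0, 0, 0], 85], [[-288, -133, 15], [0, 0, 0], 85], [[-288, -133, 15], [0, 0, 0], 85], [[-288, -133, 15], [0, 0, 0], 85], [[-288, -133, 15], [0, 0, 0], 85], [[-288, -133, 15], [0, 0, 0], 85], [[-288, -133, 15], [0, 0, 0], 85]])

```text
clock: 1.48
tcp_pos: [0.6446, 0.1185, 0.2002]
orientation: [0.0, 0.153, 0.988, -0.0]
wrist_force: [0.0, 0.2, -1.0]
finger_gap: 0.0849
grip_force: 0.0
```

Emit:
step_arm(moves=[[[0, 0, 0], [0, 0, 0], 85], [[0, 0, 0], [0, 0, 0], 85], [[0, 0, 0], [0, 0, 0], 85]])

```text
clock: 1.73
tcp_pos: [0.6415, 0.1221, 0.2007]
orientation: [-0.001, 0.152, 0.988, 0.0]
wrist_force: [-0.2, 0.5, 0.1]
finger_gap: 0.0849
grip_force: 0.0
```

```bash
python3 - <<'E'
from h import *
import pickle
s=telemetry.get_state();P=imaging.camera_params("wrist");im=imaging.read_camera("wrist")[:,:,::-1]
pickle.dump(P,open("w1.pkl","wb"));print(s["tcp_pos"],P["pose"])
cv2.imwrite("pics/w1.png",im)
u=proj("wrist",[.577,.142,.15],P)[0].astype(int);print(u)
x,y=max(u[0]-70,0),max(u[1]-70,0);print(x,y)
c=im[y:y+140,x:x+140]
g=np.clip(c.astype(float)*2.2,0,255).astype(np.uint8)
cv2.imwrite("pics/w1c.png",np.hstack([cv2.resize(q,(400,400),interpolation=cv2.INTER_CUBIC) for q in (c,g)]))
E
```

```text
[0.6415 0.1221 0.2007] [[ 0.2989 -0.921  -0.2499  0.5774]
 [ 0.9543  0.2882  0.0795  0.1413]
 [-0.0012 -0.2622  0.965   0.3429]
 [ 0.      0.      0.      1.    ]]
[319 140]
249 70
```

View pics/w1c.png

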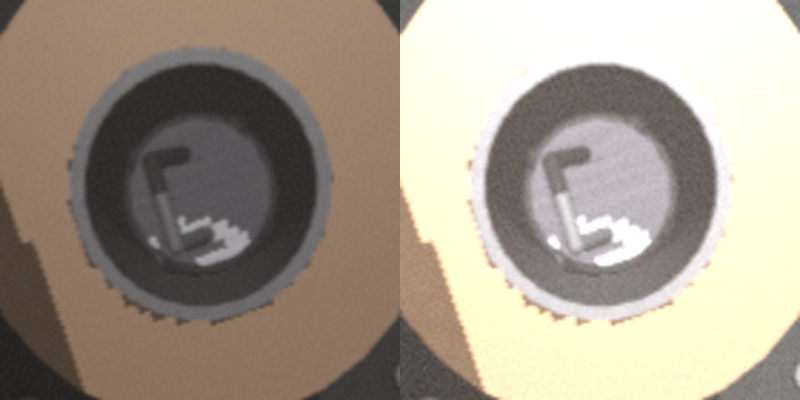

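The wrist crop shows the mouth centred near crop (201,184). The bail crossbar runs from (152,158) to (177,248), with the legs going right to the hinges at (188,155) and (212,238), so it is flopped to image-left.

```bash
python3 - <<'E'
from h import *
import pickle
P=pickle.load(open("w1.pkl","rb"))
f=lambda p:np.array(p)/2.857+[249,70]-0.3
im=cv2.imread("pics/w1.png")
mouth=onz("wrist",[f((201,184))],.15,P)[0]
rad=onz("wrist",[f((201+117,184)),f((201,184+118))],.15,P); print("mouth",mouth,np.linalg.norm(rad-mouth,axis=1))
a,b=onz("wrist",[f((152,158)),f((177,248))],.091,P)
print("bar ends",a,b,"len",np.linalg.norm(a-b),"mid",(a+b)/2)
h1,h2=onz("wrist",[f((188,155)),f((212,238))],.077,P); print("hinges",h1,h2,np.linalg.norm(h1-h2),(h1+h2)/2)
ba=b-a; n=np.array([ba[1],-ba[0]]);n/=np.linalg.norm(n)
m=((a+b)/2)[:2]
hm=((h1+h2)/2)[:2]
if n@(m-hm)<0:n=-n
print("flop dir",n,"angle deg",np.degrees(np.arctan2(n[1],n[0])),"axis est from bar",m-n*.0086, "offset",m-hm)
print("bungtop",onz("wrist",[f((201,189))],.072,P))
E
```

```text
mouth [0.5742 0.1426 0.15  ] [0.02   0.0199]
bar ends [0.5647 0.1342 0.091 ] [0.5848 0.1336 0.091 ] len 0.020133303435981884 mid [0.5748 0.1339 0.091 ]
hinges [0.5659 0.1421 0.077 ] [0.5855 0.1419 0.077 ] 0.019649489033538976 [0.5757 0.142  0.077 ]
flop dir [-0.0302 -0.9995] angle deg -91.7293108553235 axis est from bar [0.575  0.1425] offset [-0.0009 -0.008 ]
bungtop [[0.574  0.1427 0.072 ]]
```

```bash
python3 - <<'E'
from h import *
b=np.mean([imaging.read_camera("scene")[:,:,::-1].astype(float) for _ in range(4)],0)
c=np.clip(b[135:215,215:300]*1.6,0,255).astype(np.uint8)
cv2.imwrite("pics/s1.png",cv2.resize(c,None,fx=7,fy=7,interpolation=cv2.INTER_CUBIC))
for yaw in (0,np.pi):
  pass
h=np.array([.465,-.344,.125])
for n,d in (("+x",[1,0]),("-x",[-1,0])):
  X=[h+[0,0,-.107],h+[d[0]*.0115,0,-.105],h+[d[0]*.0115,0,-.0945]]
  print(n,(proj("scene",X)-[215,135])*7)
E
```

```text
+x [[331.4206 374.2155]
 [302.97   386.1084]
 [299.3466 359.6293]]
-x [[331.4206 374.2155]
 [358.2908 352.5177]
 [355.0955 326.0984]]
```

View pics/s1.png

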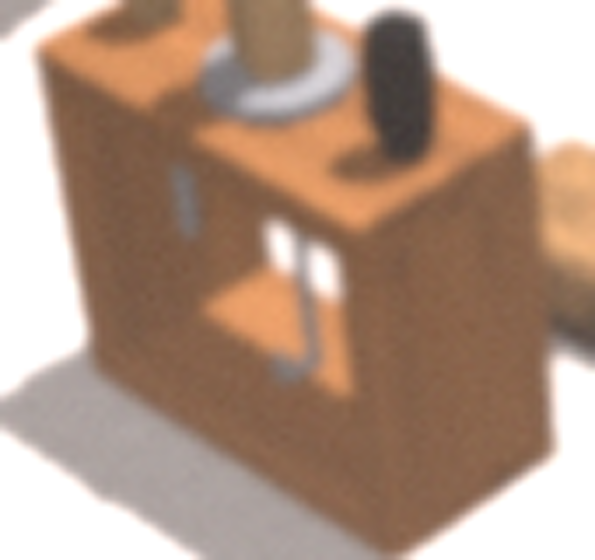

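The J's tip lies left of the shank in the scene crop, tip (280,375) against shank (312,360). That matches hook +x ≈ world +x, so I'll grip with tool y along world −x.

Emit:
step_arm(moves=[[[24, -218, -65], [0, 0, -0.94], 85], [[24, -218, -65], [0, 0, -0.94], 85], [[24, -218, -65], [0, 0, -0.94], 85], [[24, -218, -65], [0, 0, -0.94], 85], [[24, -218, -65], [0, 0, -0.94], 85], [[24, -218, -65], [0, 0, -0.94], 85], [[24, -218, -65], [0, 0, -0.94], 85], [[24, -218, -65], [0, 0, -0.94], 85]])

```text
clock: 2.65
tcp_pos: [0.5534, -0.08, 0.2678]
orientation: [0.001, -0.314, 0.949, -0.001]
wrist_force: [0.8, 0.4, -0.1]
finger_gap: 0.0847
grip_force: 0.0
```

Emit:
step_arm(moves=[[[189, -110, -65], [0, 0, -0.94], 85], [[189, -110, -65], [0, 0, -0.94], 85], [[189, -110, -65], [0, 0, -0.94], 85], [[189, -110, -65], [0, 0, -0.94], 85], [[189, -110, -65], [0, 0, -0.94], 85], [[189, -110, -65], [0, 0, -0.94], 85], [[189, -110, -65], [0, 0, -0.94], 85], [[189, -110, -65], [0, 0, -0.94], 85]])

```text
clock: 3.32
tcp_pos: [0.4664, -0.2811, 0.3323]
orientation: [-0.0, 0.71, -0.704, 0.001]
wrist_force: [0.1, 0.2, 0.2]
finger_gap: 0.0852
grip_force: 0.0
```

Emit:
step_arm(moves=[[[0, 0, 0], [0, 0, 0], 85], [[0, 0, 0], [0, 0, 0], 85], [[0, 0, 0], [0, 0, 0], 85]])

```text
clock: 3.57
tcp_pos: [0.4671, -0.2787, 0.3314]
orientation: [-0.0, 0.708, -0.706, 0.0]
wrist_force: [-0.7, -0.5, -0.4]
finger_gap: 0.0851
grip_force: 0.0
```

```bash
python3 - <<'E'
from h import *
import pickle
p,r=tcpR();P=imaging.camera_params("wrist");im=imaging.read_camera("wrist")[:,:,::-1]
pickle.dump(P,open("w2.pkl","wb"));print(p,r.as_matrix(),P["pose"][:3,3],telemetry.get_state()["joint_pos"])
cv2.imwrite("pics/w2.png",im)
print(proj("wrist",[[.466,-.346,.211],[.466,-.346,.131]],P))
c=im[0:300,150:500]
cv2.imwrite("pics/w2c.png",cv2.resize(c,None,fx=2,fy=2,interpolation=cv2.INTER_CUBIC))
E
```

```text
[ 0.4671 -0.2787  0.3314] [[ 0.0027 -1.      0.0002]
 [-1.     -0.0027  0.0001]
 [-0.0001 -0.0002 -1.    ]] [ 0.4666 -0.3462  0.4735] [-0.6855  0.2463  0.1985  1.523   0.0001 -2.2597]
[[318.9671 141.4177]
 [318.7672 141.361 ]]
```

View pics/w2c.png

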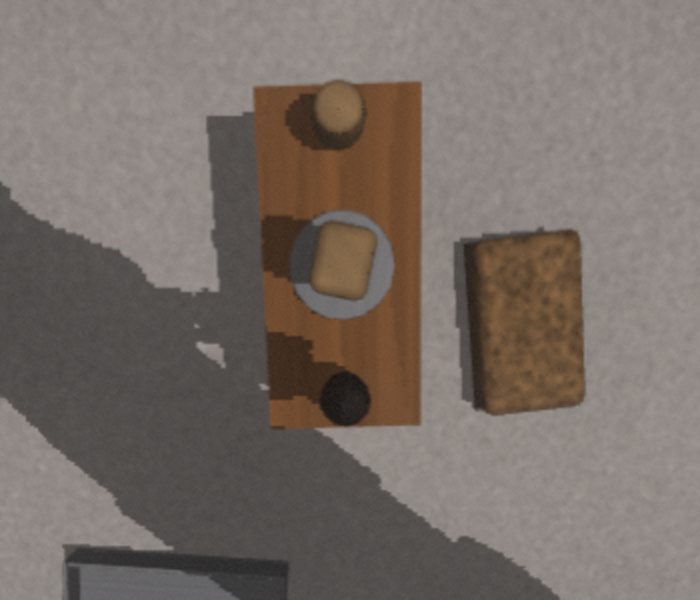

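The crop shows the handle top centred near crop (345,261), turned about 10° clockwise from the image axes. The collar is around (342,264), the short tools are at (339,107) and (345,398), and the sander is at right.

```bash
python3 - <<'E'
from h import *
import pickle
P=pickle.load(open("w2.pkl","rb"))
im=cv2.imread("pics/w2.png")
hsv=cv2.cvtColor(im,cv2.COLOR_BGR2HSV)
for q in [(322,130),(345,130),(300,140),(322,155),(350,180)]: print(q,hsv[q[1],q[0]])
m=((hsv[:,:,0]>12)&(hsv[:,:,0]<26)&(hsv[:,:,1]>70)&(hsv[:,:,2]>110)).astype(np.uint8)
w=np.zeros_like(m);w[100:160,290:350]=m[100:160,290:350]
n,l,st,ce=cv2.connectedComponentsWithStats(w);i=1+np.argmax(st[1:,4])
ct=max(cv2.findContours((l==i).astype(np.uint8),0,1)[0],key=cv2.contourArea)
r=cv2.minAreaRect(ct);print(st[i],r)
bx=onz("wrist",cv2.boxPoints(r),.211,P);print(bx,bx.mean(0));e=np.diff(np.vstack([bx,bx[:1]]),axis=0)
print(np.linalg.norm(e,axis=1),np.degrees(np.arctan2(e[:,1],e[:,0])))
# collar: grey (low saturation) around
g=((hsv[:,:,1]<60)).astype(np.uint8);w=np.zeros_like(g);w[100:165,288:352]=g[100:165,288:352]
ct=max(cv2.findContours(w,0,1)[0],key=cv2.contourArea)
(c,rad)=cv2.minEnclosingCircle(ct);print(c,rad,onz("wrist",[c,(c[0]+rad,c[1])],.131,P))
E
```

```text
(322, 130) [ 16 115 133]
(345, 130) [  0   2 118]
(300, 140) [170  12  64]
(322, 155) [ 10   6 118]
(350, 180) [ 12 143 107]
[308 113  29  35 775] ((321.923095703125, 129.88461303710938), (24.906749725341797, 33.14362716674805), 11.309932708740234)
[[ 0.4744 -0.3445  0.211 ]
 [ 0.47   -0.365   0.211 ]
 [ 0.454  -0.362   0.211 ]
 [ 0.458  -0.3414  0.211 ]] [ 0.4641 -0.3532  0.211 ]
[0.0209 0.0163 0.021  0.0167] [-101.9614  169.5595   79.0575  -10.6862]
(320.4708557128906, 131.88340759277344) 27.2343807220459 [[ 0.4646 -0.3539  0.131 ]
 [ 0.441  -0.354   0.131 ]]
```

Emit:
step_arm(moves=[[[40, 3, 20], [0, 0, 0.1], 85], [[75, 3, 50], [0, 0, 0.185], 85], [[75, 3, 80], [0, 0, 0.185], 85], [[75, 3, 80], [0, 0, 0.185], 85], [[75, 3, 80], [0, 0, 0.185], 85]])

```text
clock: 4.03
tcp_pos: [0.4633, -0.353, 0.2493]
orientation: [-0.0, -0.64, 0.768, 0.003]
wrist_force: [0.1, -0.2, 0.2]
finger_gap: 0.0851
grip_force: 0.0
```

```bash
python3 - <<'E'
from h import *
p,r=tcpR();print(p,r.as_matrix(),telemetry.get_state()["wrist_force"])
d=np.array([.4645,-.3535,.164])-p; print("tool shift mm",r.inv().apply(d)*1000)
E
```

```text
[ 0.4633 -0.353   0.2493] [[-0.1803 -0.9836 -0.0039]
 [-0.9836  0.1803  0.0044]
 [-0.0036  0.0046 -1.    ]] [ 0.0691 -0.2308  0.2032]
tool shift mm [ 0.6069 -1.694  85.3318]
```

Emit:
step_arm(moves=[[[1, -1, 30], [0, 0, 0], 85], [[1, -1, 60], [0, 0, 0], 80], [[1, -1, 80], [0, 0, 0], 70], [[1, -1, 85], [0, 0, 0], 60], [[1, -1, 85], [0, 0, 0], 45], [[1, -1, 85], [0, 0, 0], 35], [[1, -1, 85], [0, 0, 0], 28], [[1, -1, 85], [0, 0, 0], 24]], grip_force=30)

```text
clock: 4.7
tcp_pos: [0.4663, -0.3564, 0.1687]
orientation: [0.0, -0.641, 0.768, -0.002]
wrist_force: [0.1, 0.1, 0.2]
finger_gap: 0.0241
grip_force: 0.0
```

```bash
python3 - <<'E'
from h import *
p,r=tcpR();s=telemetry.get_state();print(p,r.as_matrix(),s["wrist_force"],s["finger_gap"],s["ft_torque"],s["grip_force"])
E
```

```text
[ 0.4663 -0.3564  0.1687] [[-0.1793 -0.9838  0.0028]
 [-0.9838  0.1793 -0.0026]
 [ 0.0021 -0.0032 -1.    ]] [0.07   0.0771 0.2216] 0.02409414120922776 [ 0.0153 -0.0221  0.0228] 0.0
```

Emit:
step_arm(moves=[[[0, 0, 0], [0, 0, 0], 24], [[0, 0, 0], [0, 0, 0], 24], [[0, 0, 0], [0, 0, 0], 24]])

```text
clock: 4.95
tcp_pos: [0.4653, -0.3559, 0.1668]
orientation: [0.0, -0.64, 0.768, -0.0]
wrist_force: [-0.5, -0.2, -0.5]
finger_gap: 0.0238
grip_force: 0.0
```

```bash
python3 - <<'E'
from h import *
p,r=tcpR();s=telemetry.get_state();print(p,r.as_matrix(),s["wrist_force"],s["finger_gap"],s["ft_torque"],s["grip_force"])
d=np.array([.4645,-.3535,.164])-p; print("tool shift mm",r.inv().apply(d)*1000)
E
```

```text
[ 0.4653 -0.3559  0.1668] [[-0.1797 -0.9837  0.0006]
 [-0.9837  0.1797 -0.0004]
 [ 0.0003 -0.0007 -1.    ]] [-0.5153 -0.2091 -0.4856] 0.02379701874188862 [-0.0278  0.038   0.041 ] 0.0
tool shift mm [-2.2129  1.2118  2.779 ]
```

Emit:
step_arm(moves=[[[-2, 1, 3], [0, 0, 0], 24], [[-2, 1, 3], [0, 0, 0], 24], [[-2, 1, 3], [0, 0, 0], 20], [[-2, 1, 3], [0, 0, 0], 16], [[-2, 1, 3], [0, 0, 0], 12], [[-2, 1, 3], [0, 0, 0], 10], [[-2, 1, 3], [0, 0, 0], 10], [[-2, 1, 3], [0, 0, 0], 10]], grip_force=80)

```text
clock: 5.62
tcp_pos: [0.4644, -0.3534, 0.1631]
orientation: [0.0, -0.64, 0.768, 0.0]
wrist_force: [-0.1, 0.2, -1.4]
finger_gap: 0.019
grip_force: 78.0
```

```bash
python3 - <<'E'
from h import *
p,r=tcpR();s=telemetry.get_state();print(p,r.as_matrix(),s["wrist_force"],s["finger_gap"],s["ft_torque"],s["grip_force"])
E
```

```text
[ 0.4644 -0.3534  0.1631] [[-0.1796 -0.9837 -0.0003]
 [-0.9837  0.1796  0.0004]
 [-0.0003  0.0003 -1.    ]] [-0.0589  0.2387 -1.3646] 0.019047521857661717 [ 0.0326  0.0451 -0.0044] 78.00260424613953
```

Emit:
step_arm(moves=[[[0, 0, -10], [0, 0, 0], 10], [[0, 0, -35], [0, 0, 0], 10], [[0, 0, -70], [0, 0, 0], 10], [[0, 0, -110], [0, 0, 0], 10], [[0, 0, -145], [0, 0, 0], 10], [[0, 0, -165], [0, 0, 0], 10], [[0, 0, -170], [0, 0, 0], 10], [[0, 0, -170], [0, 0, 0], 10]])

```text
clock: 6.28
tcp_pos: [0.4652, -0.3542, 0.3354]
orientation: [0.0, -0.64, 0.768, -0.002]
wrist_force: [-0.5, 0.5, -1.3]
finger_gap: 0.0194
grip_force: 78.4
```

Emit:
step_arm(moves=[[[-15, -1, 0], [0, 0, 0.07], 10], [[-50, -2, 0], [0, 0, 0.16], 10], [[-90, -3, 0], [0, 0, 0.26], 10], [[-130, -4, 0], [0, 0, 0.36], 10], [[-165, -6, 0], [0, 0, 0.46], 10], [[-200, -7, 0], [0, 0, 0.55], 10], [[-230, -8, 0], [0, 0, 0.63], 10], [[-256, -9, 0], [0, 0, 0.71], 10]])

```text
clock: 6.95
tcp_pos: [0.5185, -0.1008, 0.3309]
orientation: [-0.001, -0.332, 0.943, 0.001]
wrist_force: [0.9, 0.0, -0.3]
finger_gap: 0.0194
grip_force: 78.2
```

Emit:
step_arm(moves=[[[-28, 23, 0], [0, 0, 0.11], 10], [[-56, 45, 0], [0, 0, 0.22], 10], [[-84, 67, 0], [0, 0, 0.33], 10], [[-112, 90, 0], [0, 0, 0.44], 10], [[-140, 112, 0], [0, 0, 0.54], 10], [[-170, 136, 0], [0, 0, 0.62], 10], [[-192, 154, 0], [0, 0, 0.68], 10], [[-204, 164, 0], [0, 0, 0.71], 10]])

```text
clock: 7.62
tcp_pos: [0.5741, 0.1558, 0.3302]
orientation: [-0.002, 0.015, 1.0, 0.0]
wrist_force: [0.1, 0.0, -1.8]
finger_gap: 0.0189
grip_force: 78.3
```

Emit:
step_arm(moves=[[[0, 0, 0], [0, 0, 0], 10], [[0, 0, 0], [0, 0, 0], 10], [[0, 0, 0], [0, 0, 0], 10], [[0, 0, 0], [0, 0, 0], 10]])

```text
clock: 7.95
tcp_pos: [0.5744, 0.1513, 0.3325]
orientation: [-0.001, 0.015, 1.0, -0.0]
wrist_force: [0.2, -0.6, -1.3]
finger_gap: 0.019
grip_force: 78.3
```

```bash
python3 - <<'E'
from h import *
import pickle
p,r=tcpR();s=telemetry.get_state();P=imaging.camera_params("wrist");im=imaging.read_camera("wrist")[:,:,::-1]
pickle.dump(P,open("w3.pkl","wb"));cv2.imwrite("pics/w3.png",im)
print(p,r.as_matrix(),s["wrist_force"],s["finger_gap"],s["ft_torque"],s["grip_force"],s["joint_pos"])
he=p+r.apply([0,0,.145]); print(he,proj("wrist",[he,p],P))
c=im[120:330,215:425]
cv2.imwrite("pics/w3c.png",cv2.resize(np.clip(c*1.4,0,255).astype(np.uint8),(600,600),interpolation=cv2.INTER_CUBIC))
E
```

```text
[0.5744 0.1513 0.3325] [[-0.9995  0.0308 -0.0015]
 [ 0.0308  0.9995 -0.0004]
 [ 0.0015 -0.0005 -1.    ]] [ 0.1768 -0.5714 -1.3158] 0.019031381602573193 [-0.0898 -0.0018  0.0166] 78.31143379211426 [ 0.1226  0.3536  0.3487  1.5674 -0.0002  0.1534]
[0.5742 0.1513 0.1875] [[319.3398 230.8293]
 [320.0844 312.0414]]
```

View pics/w3c.png

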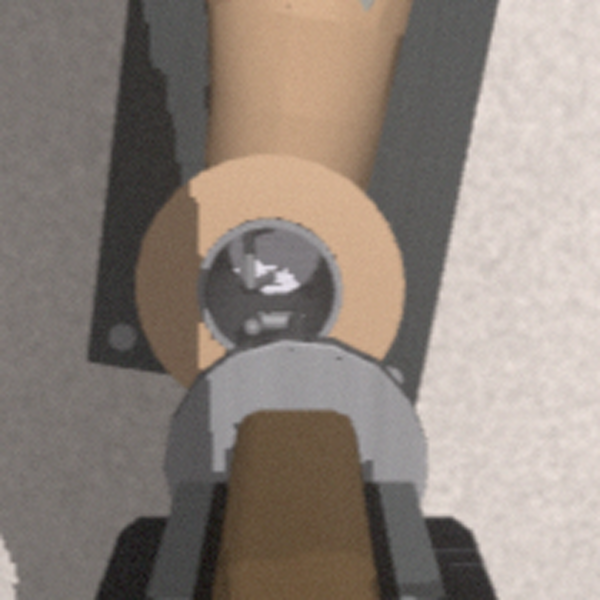

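The view shows the mouth at crop (272,288), with the bail at left near (250,265). The hook's J is at about (250–300,322) with the tip to the left, as intended. Now descending into the bore.

Emit:
step_arm(moves=[[[0, 1, 10], [0, 0, 0], 10], [[0, 1, 25], [0, 0, 0], 10], [[0, 1, 40], [0, 0, 0], 10], [[0, 1, 55], [0, 0, 0], 10], [[0, 1, 70], [0, 0, 0], 10], [[0, 1, 80], [0, 0, 0], 10], [[0, 1, 88], [0, 0, 0], 10], [[0, 1, 92], [0, 0, 0], 10]])

```text
clock: 8.67
tcp_pos: [0.5745, 0.1528, 0.2404]
orientation: [-0.001, 0.015, 1.0, -0.0]
wrist_force: [-0.5, 0.2, -1.8]
finger_gap: 0.0191
grip_force: 78.4
```

Emit:
step_arm(moves=[[[0, 0, 4], [0, 0, 0], 10], [[0, 0, 8], [0, 0, 0], 10], [[0, 0, 10], [0, 0, 0], 10], [[0, 0, 12], [0, 0, 0], 10], [[0, 0, 14], [0, 0, 0], 10], [[0, 0, 15], [0, 0, 0], 10], [[0, 0, 15], [0, 0, 0], 10], [[0, 0, 15], [0, 0, 0], 10]])

```text
clock: 9.33
tcp_pos: [0.5749, 0.1535, 0.2264]
orientation: [0.0, 0.015, 1.0, 0.0]
wrist_force: [0.5, -0.1, -2.2]
finger_gap: 0.0193
grip_force: 78.4
```

```bash
python3 - <<'E'
from h import *
p,r=tcpR();s=telemetry.get_state();print(p,r.as_matrix(),s["wrist_force"],s["finger_gap"],s["ft_torque"],s["grip_force"])
E
```

```text
[0.5749 0.1535 0.2264] [[-0.9996  0.0297  0.0001]
 [ 0.0297  0.9996  0.0001]
 [-0.0001  0.0001 -1.    ]] [ 0.5013 -0.1272 -2.2141] 0.019283243548008425 [0.0301 0.0105 0.0206] 78.35976719856262
```

Emit:
step_arm(moves=[[[0, 0, 2], [0, 0, 0], 10], [[0, 0, 4], [0, 0, 0], 10], [[0, 0, 5], [0, 0, 0], 10], [[0, 0, 6], [0, 0, 0], 10], [[0, 0, 7], [0, 0, 0], 10], [[0, 0, 7], [0, 0, 0], 10], [[0, 0, 7], [0, 0, 0], 10]])

```text
clock: 9.92
tcp_pos: [0.5748, 0.1535, 0.2192]
orientation: [-0.0, 0.015, 1.0, 0.0]
wrist_force: [0.3, 0.2, -2.1]
finger_gap: 0.0192
grip_force: 78.4
```

Emit:
step_arm(moves=[[[0, 0, 1], [0, 0, 0], 10], [[0, 0, 1], [0, 0, 0], 10], [[0, 0, 1], [0, 0, 0], 10]])

```text
clock: 10.17
tcp_pos: [0.5749, 0.1535, 0.2183]
orientation: [-0.0, 0.015, 1.0, 0.0]
wrist_force: [0.0, 0.9, -2.7]
finger_gap: 0.0191
grip_force: 78.4
```

Emit:
step_arm(moves=[[[0, -2, 0], [0, 0, 0], 10], [[0, -4, 0], [0, 0, 0], 10], [[0, -6, 0], [0, 0, 0], 10], [[0, -7, 0], [0, 0, 0], 10], [[0, -7, 0], [0, 0, 0], 10]])

```text
clock: 10.58
tcp_pos: [0.5747, 0.1461, 0.2184]
orientation: [0.0, 0.015, 1.0, 0.0]
wrist_force: [-0.0, -0.3, -1.2]
finger_gap: 0.0191
grip_force: 78.4
```

Emit:
step_arm(moves=[[[0, -2, 0], [0, 0, 0], 10], [[0, -4, 0], [0, 0, 0], 10], [[0, -6, 0], [0, 0, 0], 10], [[0, -7, 0], [0, 0, 0], 10], [[0, -7, 0], [0, 0, 0], 10], [[0, -7, 0], [0, 0, 0], 10]])

```text
clock: 11.08
tcp_pos: [0.5744, 0.1394, 0.2183]
orientation: [0.0, 0.015, 1.0, 0.0]
wrist_force: [0.3, 0.0, -1.7]
finger_gap: 0.0193
grip_force: 78.4
```

Emit:
step_arm(moves=[[[0, 0, -3], [0, 0, 0], 10], [[0, 0, -6], [0, 0, 0], 10], [[0, 0, -9], [0, 0, 0], 10], [[0, 1, -10], [0, 0, 0], 10], [[0, 3, -10], [0, 0, 0], 10], [[0, 5, -10], [0, 0, 0], 10], [[0, 7, -10], [0, 0, 0], 10], [[0, 9, -10], [0, 0, 0], 10]])

```text
clock: 11.75
tcp_pos: [0.5746, 0.1488, 0.2282]
orientation: [-0.0, 0.015, 1.0, 0.0]
wrist_force: [-0.3, -0.2, -1.5]
finger_gap: 0.0192
grip_force: 78.3
```

Emit:
step_arm(moves=[[[0, 0, 0], [0, 0, 0], 10], [[0, 0, -1], [0, 0, 0], 10], [[0, 0, -2], [0, 0, 0], 10], [[0, 0, -3], [0, 0, 0], 10], [[0, 0, -4], [0, 0, 0], 10], [[0, 0, -5], [0, 0, 0], 10]])

```text
clock: 12.25
tcp_pos: [0.5743, 0.1485, 0.2322]
orientation: [-0.001, 0.015, 1.0, 0.0]
wrist_force: [0.9, -0.2, -11.9]
finger_gap: 0.0196
grip_force: 78.3
```

Emit:
step_arm(moves=[[[0, 0, -1.5], [0, 0, 0], 10], [[0, 0, -3], [0, 0, 0], 10], [[0, 0, -4.5], [0, 0, 0], 10], [[0, 0, -6], [0, 0, 0], 10], [[0, 0, -7.5], [0, 0, 0], 10], [[0, 0, -9], [0, 0, 0], 10], [[0, 0, -10.5], [0, 0, 0], 10], [[0, 0, -12], [0, 0, 0], 10]])

```text
clock: 12.92
tcp_pos: [0.5746, 0.1485, 0.2455]
orientation: [0.0, 0.015, 1.0, 0.0]
wrist_force: [-0.4, 0.1, -11.1]
finger_gap: 0.0189
grip_force: 78.4
```

```bash
python3 - <<'E'
from h import *
p,r=tcpR();s=telemetry.get_state();print(p,r.as_matrix(),s["wrist_force"],s["finger_gap"],s["ft_torque"],s["grip_force"])
E
```

```text
[0.5746 0.1485 0.2455] [[-0.9996  0.0297  0.    ]
 [ 0.0297  0.9996  0.0001]
 [-0.      0.0001 -1.    ]] [ -0.4454   0.0663 -11.062 ] 0.018879471005345108 [ 0.2528 -0.0122 -0.0249] 78.35394144058228
```

Emit:
step_arm(moves=[[[0, 0, -2], [0, 0, 0], 10], [[0, 0, -4], [0, 0, 0], 10], [[0, 0, -6], [0, 0, 0], 10], [[0, 0, -8], [0, 0, 0], 10], [[0, 0, -10], [0, 0, 0], 10], [[0, 0, -12], [0, 0, 0], 10], [[0, 0, -14], [0, 0, 0], 10], [[0, 0, -16], [0, 0, 0], 10]])

```text
clock: 13.58
tcp_pos: [0.5747, 0.1485, 0.2615]
orientation: [0.0, 0.015, 1.0, 0.0]
wrist_force: [0.3, 0.5, -11.7]
finger_gap: 0.0191
grip_force: 78.4
```

Emit:
step_arm(moves=[[[0, 0, -2], [0, 0, 0], 10], [[0, 0, -4], [0, 0, 0], 10], [[0, 0, -6], [0, 0, 0], 10], [[0, 0, -8], [0, 0, 0], 10], [[0, 0, -10], [0, 0, 0], 10], [[0, 0, -12], [0, 0, 0], 10], [[0, 0, -14], [0, 0, 0], 10], [[0, 0, -16], [0, 0, 0], 10]])

```text
clock: 14.25
tcp_pos: [0.5747, 0.1485, 0.2775]
orientation: [0.0, 0.015, 1.0, 0.0]
wrist_force: [-0.4, 1.3, -11.5]
finger_gap: 0.019
grip_force: 78.4
```

Emit:
step_arm(moves=[[[0, 0, -2], [0, 0, 0], 10], [[0, 0, -4], [0, 0, 0], 10], [[0, 0, -6], [0, 0, 0], 10], [[0, 0, -8], [0, 0, 0], 10], [[0, 0, -10], [0, 0, 0], 10], [[0, 0, -12], [0, 0, 0], 10], [[0, 0, -14], [0, 0, 0], 10], [[0, 0, -16], [0, 0, 0], 10]])

```text
clock: 14.92
tcp_pos: [0.5747, 0.1485, 0.2935]
orientation: [0.0, 0.015, 1.0, 0.0]
wrist_force: [0.2, 0.1, -10.7]
finger_gap: 0.0189
grip_force: 78.4
```

Emit:
step_arm(moves=[[[0, 0, -2], [0, 0, 0], 10], [[0, 0, -4], [0, 0, 0], 10], [[0, 0, -6], [0, 0, 0], 10], [[0, 0, -8], [0, 0, 0], 10], [[0, 0, -10], [0, 0, 0], 10], [[0, 0, -12], [0, 0, 0], 10], [[0, 0, -13], [0, 0, 0], 10], [[0, 0, -14], [0, 0, 0], 10]])

```text
clock: 15.58
tcp_pos: [0.5747, 0.1485, 0.3074]
orientation: [0.0, 0.015, 1.0, 0.0]
wrist_force: [-1.0, 0.3, -11.5]
finger_gap: 0.019
grip_force: 78.4
```

Now a slow creep through the exit.

Emit:
step_arm(moves=[[[0, 0, -1], [0, 0, 0], 10], [[0, 0, -2], [0, 0, 0], 10], [[0, 0, -3], [0, 0, 0], 10], [[0, 0, -4], [0, 0, 0], 10], [[0, 0, -5], [0, 0, 0], 10], [[0, 0, -6], [0, 0, 0], 10], [[0, 0, -7], [0, 0, 0], 10], [[0, 0, -8], [0, 0, 0], 10]])

```text
clock: 16.25
tcp_pos: [0.5747, 0.1485, 0.3154]
orientation: [0.0, 0.015, 1.0, 0.0]
wrist_force: [0.9, 1.2, -10.8]
finger_gap: 0.0192
grip_force: 78.4
```

Emit:
step_arm(moves=[[[0, 0, -0.7], [0, 0, 0], 10], [[0, 0, -1.4], [0, 0, 0], 10], [[0, 0, -2.1], [0, 0, 0], 10], [[0, 0, -2.8], [0, 0, 0], 10], [[0, 0, -3.5], [0, 0, 0], 10], [[0, 0, -4.2], [0, 0, 0], 10], [[0, 0, -5], [0, 0, 0], 10], [[0, 0, -5.7], [0, 0, 0], 10]])

```text
clock: 16.92
tcp_pos: [0.5747, 0.1484, 0.3211]
orientation: [0.0, 0.015, 1.0, -0.0]
wrist_force: [-0.4, 1.2, -10.2]
finger_gap: 0.0188
grip_force: 78.4
```

Emit:
step_arm(moves=[[[0, 0, -0.7], [0, 0, 0], 10], [[0, 0, -1.4], [0, 0, 0], 10], [[0, 0, -2.1], [0, 0, 0], 10], [[0, 0, -2.8], [0, 0, 0], 10], [[0, 0, -3.5], [0, 0, 0], 10], [[0, 0, -4.2], [0, 0, 0], 10], [[0, 0, -5], [0, 0, 0], 10], [[0, 0, -5.7], [0, 0, 0], 10]])

```text
clock: 17.58
tcp_pos: [0.5753, 0.1485, 0.3284]
orientation: [0.002, 0.015, 1.0, 0.0]
wrist_force: [0.4, 0.2, -2.4]
finger_gap: 0.0189
grip_force: 79.6
```

Emit:
step_arm(moves=[[[0, 0, -1], [0, 0, 0], 10], [[0, 0, -2], [0, 0, 0], 10], [[0, 0, -4], [0, 0, 0], 10], [[0, 0, -6], [0, 0, 0], 10], [[0, 0, -9], [0, 0, 0], 10], [[0, 0, -12], [0, 0, 0], 10], [[0, 0, -15], [0, 0, 0], 10], [[0, 0, -17], [0, 0, 0], 10]])

```text
clock: 18.25
tcp_pos: [0.5748, 0.1485, 0.3442]
orientation: [0.0, 0.015, 1.0, 0.0]
wrist_force: [0.1, -0.1, -1.8]
finger_gap: 0.0196
grip_force: 79.6
```

Emit:
step_arm(moves=[[[0, 0, 0], [0, 0, 0], 10], [[0, 0, 0], [0, 0, 0], 10], [[0, 0, 0], [0, 0, 0], 10], [[0, 0, 0], [0, 0, 0], 10], [[0, 0, 0], [0, 0, 0], 10]])

```text
clock: 18.67
tcp_pos: [0.5746, 0.1485, 0.3435]
orientation: [-0.0, 0.015, 1.0, 0.0]
wrist_force: [-0.3, 0.4, -2.1]
finger_gap: 0.0195
grip_force: 79.6
```

```bash
python3 - <<'E'
from h import *
s=telemetry.get_state();print(s["tcp_pos"],s["wrist_force"],s["ft_torque"],s["joint_pos"])
ws=[];
for i in range(4): imaging.read_camera("wrist"); ws.append(telemetry.get_state()["wrist_force"])
print(np.mean(ws,0))
a=imaging.read_camera("scene")[:,:,::-1];t=imaging.read_camera("top")[:,:,::-1]
k=lambda im,x,y:cv2.resize(im[y:y+150,x:x+150],(400,400),interpolation=cv2.INTER_CUBIC)
cv2.imwrite("pics/top1.png",t);cv2.imwrite("pics/c2.png",np.hstack([k(a,340,190),k(t,110,150)]))
# tray rim edges: refined
hsv=cv2.cvtColor(cv2.imread("pics/top0.png"),cv2.COLOR_BGR2GRAY)
print(hsv[225,295:380]);print(hsv[180:272,336])
E
```

```text
[0.5746 0.1485 0.3435] [-0.3029  0.4192 -2.0943] [ 0.0299  0.0188 -0.0301] [0.1176 0.3547 0.3771 1.5936 0.0001 0.1474]
[-0.1494  0.1317 -2.7956]
[118 120 118 117 120 118 115 116 114 116 107  93  78  76  82  91  93  89
  87  91  94  89  91  87  92  88  89  88  88  89  87  92  89  88  87  91
  87  87  89  87  89  88  86  88  89  89  90  87  92  89  89  91  89  87
  90  90  91  90  88  88  89  92  88  88  87  90  88  82  66  66  85  96
 108 113 114 112 117 114 118 117 119 116 118 116 118]
[115 113 114 112 113 101  83  70  69  68  60  60  72  84  90  88  92  89
  88  90  88  90  87  91  88  89  87  91  88  87  88  88  90  88  93  88
  88  90  88  86  88  89  89  87  87  88  86  89  91  88  89  91  90  88
  89  92  89  90  91  91  93  87  90  88  90  90  91  90  93  91  90  93
  88  91  93  92  87  91  88  79  61  50  55  68  84  99 110 121 118 119
 120 121]
```

View pics/c2.png

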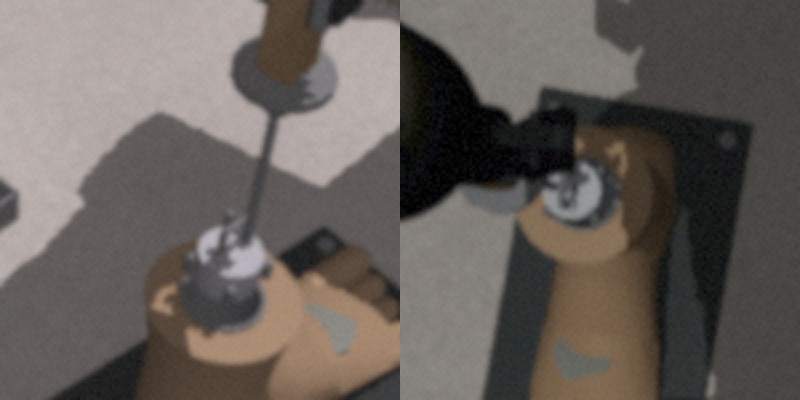

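The crop shows the bung hanging clear of the mouth, with the bail over the hook's J. Carrying it to the tray now, gently.

Emit:
step_arm(moves=[[[0, 0, -3], [0, 0, 0], 10], [[0, 0, -7], [0, 0, 0], 10], [[0, 0, -11], [0, 0, 0], 10], [[0, -2, -15], [0, 0, 0], 10], [[0, -5, -17], [0, 0, 0], 10], [[0, -10, -18], [0, 0, 0], 10], [[-1, -17, -18], [0, 0, 0], 10], [[-1, -26, -18], [0, 0, 0], 10]])

```text
clock: 19.63
tcp_pos: [0.5751, 0.1219, 0.3616]
orientation: [0.0, 0.015, 1.0, 0.0]
wrist_force: [0.1, -1.3, -3.1]
finger_gap: 0.0191
grip_force: 79.6
```

Emit:
step_arm(moves=[[[0, -11, 0], [0, 0, 0], 10], [[-1, -23, 0], [0, 0, 0], 10], [[-1, -36, 0], [0, 0, 0], 10], [[-1, -50, 0], [0, 0, 0], 10], [[-2, -64, 0], [0, 0, 0], 10], [[-2, -78, 0], [0, 0, 0], 10], [[-3, -92, 0], [0, 0, 0], 10], [[-3, -106, 0], [0, 0, 0], 10]])

```text
clock: 20.3
tcp_pos: [0.5748, 0.0148, 0.3617]
orientation: [0.0, 0.015, 1.0, 0.0]
wrist_force: [0.1, 0.5, -3.1]
finger_gap: 0.0191
grip_force: 79.6
```

Emit:
step_arm(moves=[[[0, -14, 0], [0, 0, 0], 10], [[-1, -28, 0], [0, 0, 0], 10], [[-1, -42, 0], [0, 0, 0], 10], [[-2, -56, 0], [0, 0, 0], 10], [[-2, -69, 0], [0, 0, 0], 10], [[-3, -82, 0], [0, 0, 0], 10], [[-3, -93, 0], [0, 0, 0], 10], [[-3, -103, 0], [0, 0, 0], 10]])

```text
clock: 20.97
tcp_pos: [0.5747, -0.0879, 0.3616]
orientation: [-0.0, 0.015, 1.0, 0.0]
wrist_force: [-0.7, 0.1, -2.4]
finger_gap: 0.0192
grip_force: 79.6
```

Emit:
step_arm(moves=[[[0, -8, 0], [0, 0, 0], 10], [[-1, -15, 0], [0, 0, 0], 10], [[-1, -20, 0], [0, 0, 0], 10], [[-1, -24, 0], [0, 0, 0], 10], [[-1, -26, 0], [0, 0, 0], 10], [[-1, -26, 0], [0, 0, 0], 10], [[-1, -26, 0], [0, 0, 0], 10], [[-1, -26, 0], [0, 0, 0], 10]])

```text
clock: 21.63
tcp_pos: [0.5749, -0.1122, 0.3618]
orientation: [0.0, 0.015, 1.0, 0.0]
wrist_force: [-0.2, 0.8, -2.4]
finger_gap: 0.019
grip_force: 79.6
```

```bash
python3 - <<'E'
from h import *
s=telemetry.get_state();print(s["tcp_pos"],s["wrist_force"],s["ft_torque"])
ws=[];
for i in range(4): imaging.read_camera("top"); ws.append(telemetry.get_state()["wrist_force"])
print(np.mean(ws,0)); p,r=tcpR(); print(p,r.as_matrix())
print("tray edges", onz("top",[[307.5,225],[364.5,225],[336,188],[336,262]],.028))
E
```

```text
[ 0.5749 -0.1122  0.3618] [-0.2422  0.8001 -2.4115] [-0.0171  0.0065  0.0564]
[-0.0978  0.0994 -2.6452]
[ 0.5749 -0.1123  0.3617] [[-0.9996  0.0293  0.0001]
 [ 0.0293  0.9996  0.0001]
 [-0.0001  0.0001 -1.    ]]
tray edges [[ 0.5766 -0.0655  0.028 ]
 [ 0.5743 -0.1695  0.028 ]
 [ 0.6433 -0.1192  0.028 ]
 [ 0.5081 -0.1156  0.028 ]]
```

Emit:
step_arm(moves=[[[0, 0, 4], [0, 0, 0], 10], [[0, 0, 11], [0, 0, 0], 10], [[0, 0, 21], [0, 0, 0], 10], [[0, 0, 33], [0, 0, 0], 10], [[0, 0, 46], [0, 0, 0], 10], [[0, 0, 59], [0, 0, 0], 10], [[0, 0, 72], [0, 0, 0], 10], [[0, 0, 85], [0, 0, 0], 10]])

```text
clock: 22.5
tcp_pos: [0.5745, -0.1125, 0.2752]
orientation: [-0.0, 0.015, 1.0, 0.0]
wrist_force: [0.3, -0.5, -2.4]
finger_gap: 0.0192
grip_force: 79.6
```

Emit:
step_arm(moves=[[[0, 0, 13], [0, 0, 0], 10], [[0, 0, 26], [0, 0, 0], 10], [[0, 0, 39], [0, 0, 0], 10], [[0, 0, 51], [0, 0, 0], 10], [[0, 0, 62], [0, 0, 0], 10], [[0, 0, 71], [0, 0, 0], 10], [[0, 0, 77], [0, 0, 0], 10], [[0, 0, 80], [0, 0, 0], 10]])

```text
clock: 23.17
tcp_pos: [0.5743, -0.1124, 0.1954]
orientation: [-0.001, 0.015, 1.0, 0.0]
wrist_force: [0.0, 0.1, -3.0]
finger_gap: 0.0193
grip_force: 79.6
```

Emit:
step_arm(moves=[[[0, 0, 1], [0, 0, 0], 10], [[0, 0, 2.5], [0, 0, 0], 10], [[0, 0, 4], [0, 0, 0], 10], [[0, 0, 5.5], [0, 0, 0], 10], [[0, 0, 7], [0, 0, 0], 10], [[0, 0, 8.5], [0, 0, 0], 10], [[0, 0, 10], [0, 0, 0], 10], [[0, 0, 11], [0, 0, 0], 10]])

```text
clock: 23.83
tcp_pos: [0.5749, -0.1126, 0.1855]
orientation: [-0.0, 0.015, 1.0, 0.0]
wrist_force: [0.4, -0.1, -3.7]
finger_gap: 0.0191
grip_force: 79.6
```

Emit:
step_arm(moves=[[[0, 0, 1], [0, 0, 0], 10], [[0, 0, 2], [0, 0, 0], 10], [[0, 0, 3], [0, 0, 0], 10], [[0, 0, 4], [0, 0, 0], 10], [[0, 0, 5], [0, 0, 0], 10], [[0, 0, 6], [0, 0, 0], 10], [[0, 0, 6], [0, 0, 0], 10], [[0, 0, 6], [0, 0, 0], 10]])

```text
clock: 24.5
tcp_pos: [0.5749, -0.1126, 0.1796]
orientation: [-0.0, 0.015, 1.0, 0.0]
wrist_force: [0.8, 0.1, -1.6]
finger_gap: 0.0193
grip_force: 79.6
```

```bash
python3 - <<'E'
from h import *
ws=[]
for i in range(4):
    a=imaging.read_camera("scene")[:,:,::-1]; ws.append(telemetry.get_state()["wrist_force"])
print(np.mean(ws,0)); p,r=tcpR(); print(p,r.as_matrix())
u=proj("scene",[.575,-.118,.03])[0].astype(int);print(u)
c=a[u[1]-70:u[1]+30,u[0]-60:u[0]+60]
cv2.imwrite("pics/c3.png",cv2.resize(c,None,fx=6,fy=6,interpolation=cv2.INTER_CUBIC))
E
```

```text
[-0.0893  0.1501 -1.1175]
[ 0.575  -0.1126  0.1797] [[-0.9996  0.0298  0.0001]
 [ 0.0298  0.9996  0.0001]
 [-0.0001  0.0001 -1.    ]]
[297 263]
```

Emit:
step_arm(moves=[[[0, 0, 1], [0, 0, 0], 10], [[0, 0, 2], [0, 0, 0], 10], [[0, 0, 3], [0, 0, 0], 10], [[0, 0, 4], [0, 0, 0], 10], [[0, 0, 5], [0, 0, 0], 10], [[0, 0, 6], [0, 0, 0], 10], [[0, 0, 7], [0, 0, 0], 10], [[0, 0, 7], [0, 0, 0], 10]])

```text
clock: 25.37
tcp_pos: [0.5748, -0.1126, 0.1724]
orientation: [-0.0, 0.015, 1.0, 0.0]
wrist_force: [0.3, -0.4, -0.9]
finger_gap: 0.0194
grip_force: 79.6
```

Emit:
step_arm(moves=[[[0, 0, 0], [0, 0, 0], 10], [[0, 2, 0], [0, 0, 0], 10], [[0, 4, 0], [0, 0, 0], 10], [[0, 6, 0], [0, 0, 0], 10], [[0, 8, 0], [0, 0, 0], 10], [[0, 10, 0], [0, 0, 0], 10], [[0, 12, 0], [0, 0, 0], 10], [[0, 14, 0], [0, 0, 0], 10]])

```text
clock: 26.03
tcp_pos: [0.5753, -0.0983, 0.1727]
orientation: [0.0, 0.015, 1.0, 0.0]
wrist_force: [-0.0, -0.2, -1.6]
finger_gap: 0.0192
grip_force: 79.7
```

Emit:
step_arm(moves=[[[0, 2, 0], [0, 0, 0], 10], [[0, 4, 0], [0, 0, 0], 10], [[0, 6, 0], [0, 0, 0], 10], [[0, 8, 0], [0, 0, 0], 10], [[0, 10, 0], [0, 0, 0], 10], [[0, 10, 0], [0, 0, 0], 10]])

```text
clock: 26.53
tcp_pos: [0.5756, -0.0882, 0.1727]
orientation: [0.0, 0.015, 1.0, 0.0]
wrist_force: [1.1, 0.1, -1.4]
finger_gap: 0.0197
grip_force: 79.7
```

```bash
python3 - <<'E'
from h import *
ws=[]
for i in range(4):
    a=imaging.read_camera("scene")[:,:,::-1]; ws.append(telemetry.get_state()["wrist_force"])
print(np.mean(ws,0)); p,r=tcpR(); print(p,r.as_matrix())
u=proj("scene",[.575,-.118,.03])[0].astype(int);print(u)
c=a[u[1]-60:u[1]+40,u[0]-60:u[0]+60]
cv2.imwrite("pics/c4.png",cv2.resize(c,None,fx=6,fy=6,interpolation=cv2.INTER_CUBIC))
E
```

```text
[-0.0574 -0.2503 -1.0129]
[ 0.5756 -0.0887  0.1727] [[-0.9996  0.0299  0.0001]
 [ 0.0299  0.9996  0.    ]
 [-0.0001  0.     -1.    ]]
[297 263]
```

View pics/c4.png

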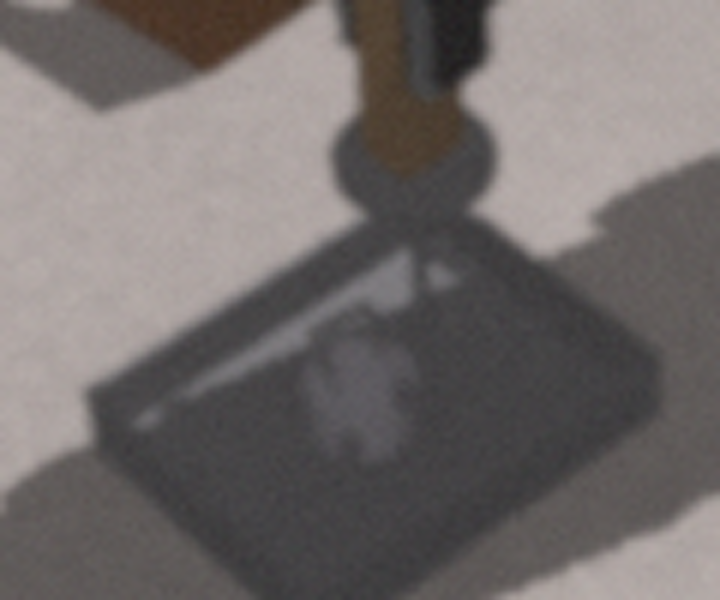

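The bung stands in the tray at crop (360,390), and the hook is back towards the right wall. I'll raise slowly and check the force.

Emit:
step_arm(moves=[[[0, 0, -2], [0, 0, 0], 10], [[0, 0, -4], [0, 0, 0], 10], [[0, 0, -6], [0, 0, 0], 10], [[0, 0, -8], [0, 0, 0], 10], [[0, 0, -10], [0, 0, 0], 10], [[0, 0, -12], [0, 0, 0], 10], [[0, 0, -14], [0, 0, 0], 10], [[0, 0, -16], [0, 0, 0], 10]])

```text
clock: 27.4
tcp_pos: [0.5757, -0.0886, 0.1889]
orientation: [0.0, 0.015, 1.0, 0.0]
wrist_force: [-0.3, -0.0, -0.7]
finger_gap: 0.0193
grip_force: 79.7
```

```bash
python3 - <<'E'
from h import *
ws=[]
for i in range(8):
    a=imaging.read_camera("wrist")[:,:,::-1]; ws.append(telemetry.get_state()["wrist_force"])
print(np.mean(ws,0),np.std(ws,0)); cv2.imwrite("pics/w4.png",a); p,r=tcpR(); print(p)
E
```

```text
[-0.0297 -0.0912 -1.612 ] [0.3012 0.4094 0.551 ]
[ 0.5755 -0.0886  0.1885]
```

Emit:
step_arm(moves=[[[0, 0, -10], [0, 0, 0], 10], [[0, 0, -30], [0, 0, 0], 10], [[0, 0, -55], [0, 0, 0], 10], [[0, 0, -85], [0, 0, 0], 10], [[0, 0, -115], [0, 0, 0], 10], [[0, 0, -135], [0, 0, 0], 10], [[0, 0, -145], [0, 0, 0], 10], [[0, 0, -145], [0, 0, 0], 10]])

```text
clock: 28.47
tcp_pos: [0.5767, -0.089, 0.3376]
orientation: [0.003, 0.015, 1.0, -0.001]
wrist_force: [-0.2, -0.5, -2.3]
finger_gap: 0.0193
grip_force: 79.7
```

Emit:
step_arm(moves=[[[3, -8, 0], [0, 0, -0.05], 10], [[10, -25, 0], [0, 0, -0.14], 10], [[17, -44, 0], [0, 0, -0.24], 10], [[24, -62, 0], [0, 0, -0.34], 10], [[31, -80, 0], [0, 0, -0.44], 10], [[38, -98, 0], [0, 0, -0.53], 10], [[45, -116, 0], [0, 0, -0.62], 10], [[52, -134, 0], [0, 0, -0.71], 10]])

```text
clock: 29.13
tcp_pos: [0.5189, -0.2216, 0.3328]
orientation: [-0.0, -0.336, 0.942, 0.001]
wrist_force: [0.1, -0.0, -1.6]
finger_gap: 0.0188
grip_force: 79.7
```

Emit:
step_arm(moves=[[[17, -9, 0], [0, 0, -0.1], 10], [[34, -18, 0], [0, 0, -0.2], 10], [[52, -28, 0], [0, 0, -0.3], 10], [[70, -38, 0], [0, 0, -0.4], 10], [[88, -47, 0], [0, 0, -0.5], 10], [[104, -56, 0], [0, 0, -0.59], 10], [[118, -64, 0], [0, 0, -0.66], 10], [[126, -68, 0], [0, 0, -0.71], 10]])

```text
clock: 29.8
tcp_pos: [0.4634, -0.3546, 0.3325]
orientation: [-0.0, -0.641, 0.767, 0.001]
wrist_force: [-0.5, -0.6, -1.3]
finger_gap: 0.0196
grip_force: 79.7
```

Emit:
step_arm(moves=[[[0, 0, 0], [0, 0, 0], 10], [[0, 0, 0], [0, 0, 0], 10], [[0, 0, 0], [0, 0, 0], 10], [[0, 0, 0], [0, 0, 0], 10]])

```text
clock: 30.13
tcp_pos: [0.4647, -0.3523, 0.3335]
orientation: [0.0, -0.641, 0.768, 0.0]
wrist_force: [0.1, 0.1, -2.2]
finger_gap: 0.019
grip_force: 79.7
```

```bash
python3 - <<'E'
from h import *
ws=[]
for i in range(4):
    t=imaging.read_camera("top")[:,:,::-1]; ws.append(telemetry.get_state()["wrist_force"])
print(np.mean(ws,0)); p,r=tcpR(); print(p,r.as_matrix())
print("shift mm",r.inv().apply(np.array([.4644,-.3534,.1631])-p)*1000,"yaw",np.degrees(np.arctan2(r.as_matrix()[1,1],r.as_matrix()[0,1])))
# bung in tray: bright or changed pixels vs top0
d=cv2.absdiff(t,cv2.imread("pics/top0.png")).max(2)
w=np.zeros_like(d);w[186:266,304:368]=d[186:266,304:368]
n,l,st,ce=cv2.connectedComponentsWithStats((w>25).astype(np.uint8))
for i in range(1,n):
    if st[i,4]>15: print(st[i],ce[i],onz("top",[ce[i]],.02))
E
```

```text
[-0.2569  0.3501 -1.4904]
[ 0.4647 -0.3526  0.3338] [[-0.179  -0.9838  0.0002]
 [-0.9838  0.179  -0.    ]
 [-0.     -0.0002 -1.    ]]
shift mm [  0.8596   0.2198 170.6827] yaw 169.68566776153546
[328 216  15  19 182] [334.7418 224.9615] [[ 0.5762 -0.1156  0.02  ]]
[343 221   4  10  26] [344.9231 225.4615] [[ 0.5749 -0.1343  0.02  ]]
[304 236  29  25 381] [314.5748 249.9528] [[ 0.5312 -0.0775  0.02  ]]
[361 253   7  13  44] [365.5455 260.25  ] [[ 0.5101 -0.1705  0.02  ]]
[304 262  32   4  90] [317.5222 264.    ] [[ 0.5054 -0.0822  0.02  ]]
```

Emit:
step_arm(moves=[[[1, 0, 8], [0, 0, 0], 10], [[1, 0, 28], [0, 0, 0], 10], [[1, 0, 50], [0, 0, 0], 10], [[1, 0, 72], [0, 0, 0], 10], [[1, 0, 94], [0, 0, 0], 10], [[1, 0, 116], [0, 0, 0], 10], [[1, 0, 132], [0, 0, 0], 10], [[1, 0, 140], [0, 0, 0], 10]])

```text
clock: 31.0
tcp_pos: [0.4631, -0.3529, 0.1905]
orientation: [-0.0, -0.64, 0.768, 0.002]
wrist_force: [-1.1, 0.2, -0.6]
finger_gap: 0.0193
grip_force: 79.7
```

Emit:
step_arm(moves=[[[0, 0, 4], [0, 0, 0], 10], [[0, 0, 8], [0, 0, 0], 10], [[0, 0, 12], [0, 0, 0], 10], [[0, 0, 16], [0, 0, 0], 10], [[0, 0, 20], [0, 0, 0], 10], [[0, 0, 24], [0, 0, 0], 10], [[0, 0, 27], [0, 0, 0], 10], [[0, 0, 28], [0, 0, 0], 10]])

```text
clock: 31.67
tcp_pos: [0.4642, -0.354, 0.1652]
orientation: [0.0, -0.64, 0.768, 0.0]
wrist_force: [0.3, -0.8, -1.8]
finger_gap: 0.0193
grip_force: 79.7
```

```bash
python3 - <<'E'
from h import *
ws=[]
for i in range(4):
    imaging.read_camera("top"); ws.append(telemetry.get_state()["wrist_force"])
print(np.mean(ws,0)); p,r=tcpR(); print("shift mm",r.inv().apply(np.array([.4644,-.3534,.1631])-p)*1000)
E
```

```text
[-0.1258  0.175  -1.3537]
shift mm [-0.7948  0.1241  2.7308]
```

Emit:
step_arm(moves=[[[-0.5, 0, 1], [0, 0, 0], 10], [[-0.5, 0, 2], [0, 0, 0], 10], [[-0.5, 0, 2.5], [0, 0, 0], 10], [[-0.5, 0, 3], [0, 0, 0], 10], [[-0.5, 0, 3], [0, 0, 0], 10], [[-0.5, 0, 3], [0, 0, 0], 10]])

```text
clock: 32.37
tcp_pos: [0.4644, -0.3536, 0.1631]
orientation: [0.0, -0.64, 0.768, -0.0]
wrist_force: [-0.7, 1.3, 2.9]
finger_gap: 0.0194
grip_force: 80.3
```

```bash
python3 - <<'E'
from h import *
ws=[]
for i in range(6):
    imaging.read_camera("top"); ws.append(telemetry.get_state()["wrist_force"])
print(np.mean(ws,0)); p,r=tcpR(); print("shift mm",r.inv().apply(np.array([.4644,-.3534,.1631])-p)*1000)
E
```

```text
[-1.4575  1.0081  3.6459]
shift mm [-0.2718  0.0492 -0.0616]
```

Seated, with about 4–5 N up on the collar. Opening slowly.

Emit:
step_arm(moves=[[[0, 0, 0], [0, 0, 0], 19], [[0, 0, 0], [0, 0, 0], 21], [[0, 0, 0], [0, 0, 0], 24], [[0, 0, 0], [0, 0, 0], 30], [[0, 0, 0], [0, 0, 0], 40], [[0, 0, 0], [0, 0, 0], 50], [[0, 0, 0], [0, 0, 0], 60], [[0, 0, 0], [0, 0, 0], 60]])

```text
clock: 33.33
tcp_pos: [0.4644, -0.3536, 0.1625]
orientation: [0.0, -0.64, 0.768, 0.0]
wrist_force: [0.0, -0.4, -0.3]
finger_gap: 0.0598
grip_force: 0.0
```

Emit:
step_arm(moves=[[[0, 0, -5], [0, 0, 0], 60], [[0, 0, -15], [0, 0, 0], 60], [[0, 0, -30], [0, 0, 0], 60], [[0, 0, -50], [0, 0, 0], 60], [[0, 0, -80], [0, 0, 0], 60], [[0, 0, -110], [0, 0, 0], 60], [[0, 0, -140], [0, 0, 0], 60], [[0, 0, -168], [0, 0, 0], 60]])

```text
clock: 34.0
tcp_pos: [0.4643, -0.3535, 0.3337]
orientation: [0.0, -0.64, 0.768, -0.001]
wrist_force: [0.9, -0.0, 0.4]
finger_gap: 0.0604
grip_force: 0.0
```

Emit:
step_arm(moves=[[[-40, -3, 0], [0, 0, 0], 60], [[-75, -3, 0], [0, 0, 0], 60], [[-75, -3, 0], [0, 0, 0], 60], [[-75, -3, 0], [0, 0, 0], 60], [[-75, -3, 0], [0, 0, 0], 60]])

```text
clock: 34.42
tcp_pos: [0.481, -0.2805, 0.3315]
orientation: [-0.0, -0.641, 0.768, -0.001]
wrist_force: [-0.3, 0.2, -0.6]
finger_gap: 0.0602
grip_force: 0.0
```

```bash
python3 - <<'E'
from h import *
P=imaging.camera_params("wrist");im=imaging.read_camera("wrist")[:,:,::-1];t=imaging.read_camera("top")[:,:,::-1]
cv2.imwrite("pics/w5.png",im);cv2.imwrite("pics/top2.png",t)
u=proj("wrist",[[.4645,-.3535,.211],[.4645,-.3535,.131]],P).round().astype(int);print(u)
hsv=cv2.cvtColor(im,cv2.COLOR_BGR2HSV)
def big(m,c,k):
    w=np.zeros_like(m);s=np.s_[max(c[1]-k,0):c[1]+k,c[0]-k:c[0]+k];w[s]=m[s]
    return max(cv2.findContours(w,0,1)[0],key=cv2.contourArea)
m=((hsv[:,:,0]>12)&(hsv[:,:,0]<26)&(hsv[:,:,1]>70)&(hsv[:,:,2]>110)).astype(np.uint8)
r=cv2.minAreaRect(big(m,u[0],28));print(r,"handle top",onz("wrist",[r[0]],.211,P))
c,rad=cv2.minEnclosingCircle(big((hsv[:,:,1]<60).astype(np.uint8),u[1],32));print(rad,"collar",onz("wrist",[c],.131,P))
# bystanders: top image diff centroids
a=cv2.imread("pics/top0.png")
d=cv2.absdiff(t,a).max(2)
for n,(x0,y0,x1,y1) in dict(tin=(275,105,322,160),palm=(360,78,470,145),sander=(416,315,486,366)).items(): print(n,(d[y0:y1,x0:x1]>30).sum())
w=np.zeros_like(d);w[190:260,310:362]=d[190:260,310:362]
n,l,st,ce=cv2.connectedComponentsWithStats((w>25).astype(np.uint8))
for i in range(1,n):
    if st[i,4]>15: print(st[i],onz("top",[ce[i]],.02))
E
```

```text
[[322 130]
 [321 133]]
((323.5, 129.5), (33.0, 25.0), 90.0) handle top [[ 0.4636 -0.3536  0.211 ]]
27.313501358032227 collar [[ 0.4638 -0.3541  0.131 ]]
tin 0
palm 697
sander 90
[328 216  15  19 189] [[ 0.576  -0.1158  0.02  ]]
[343 220   5  11  32] [[ 0.5747 -0.1347  0.02  ]]
[343 231  19  29 317] [[ 0.5315 -0.1513  0.02  ]]
```

```bash
python3 -c "
from workcell import env
print(env.hand_in())"
```

```text
the job is handed in; nothing more can be done
None
```

Job handed in at about 34.5 s: by the last camera and force readings the bung is in the tray off the hook and the hook is upright in its hole and let go. The tin is unchanged; the palm and sander regions of the top view changed (I think arm shadow; nothing was moved near them), and no verdict was returned.

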